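Bed the tray with rubber pads and hold the cast lever level above it

TASK

Spread the four rubber pads that are heaped in the shallow steel tray into a single layer along its whole length, all lying flat on the tray floor with a clear gap of more than a centimetre between any two and a pad near each end. Then grip the cast lever across its arm at its balance point (close to the big boss), lift it and hold it still and level, about 12 cm above the bench, centred over the tray and lengthwise along it (either way round), so that I can look over its underside: finish while still holding it there, without putting it down. Leave everything else on the bench where it is.

Things in the scene. Friction and masses are not known exactly. Their poses are not given: they have to be found in the camera images.
- tray: shallow open steel tray, fixed to the bench: outside 108 (its x) x 278 (its y, the long way) x 10 high, floor 3 thick, walls 4 thick, so 100 x 270 inside. Origin at the centre of its underside on the bench top, z up. It stands on the left or on the right half of the bench.
- pad1_center (a point): black rubber pad, a loose upright cylinder 40 in diameter, 26 high, about 35 g; this point is its centre (13 above its underside). At the start one of the three lying close together (about 3 apart, in a triangle) flat on the tray floor, at a place that varies along the tray.
- pad2_center (a point): black rubber pad, a loose upright cylinder 40 in diameter, 26 high, about 35 g; this point is its centre (13 above its underside). At the start one of the three lying close together (about 3 apart, in a triangle) flat on the tray floor, at a place that varies along the tray.
- pad3_center (a point): black rubber pad, a loose upright cylinder 40 in diameter, 26 high, about 35 g; this point is its centre (13 above its underside). At the start one of the three lying close together (about 3 apart, in a triangle) flat on the tray floor, at a place that varies along the tray.
- pad4_center (a point): black rubber pad, a loose upright cylinder 40 in diameter, 26 high, about 35 g; this point is its centre (13 above its underside). At the start it lies on top of the three others, flat.
- lever_balance (a point): balance point (centre of mass) of the loose cast aluminium lever, about 0.55 kg, lying flat at any yaw on the half of the bench without the tray. It is amid the arm's section, 19 above the underside. x along the arm to the small boss, z up when lying. Arm: 24 wide, parallel upright sides, from 8 to 30 above the underside, free to grip across from 24 behind to 100 ahead of this point
- lever_mid (a point): middle of the lever's overall length (216): 24 from the balance point towards the small boss (+x), same height and axes. Big bored boss, 60 in diameter and 40 high, at one end: its axis 54 behind the balance point (-x). Small solid boss, 32 in diameter and 36 high, at the other: its axis 116 ahead of the balance point
- screwdriver: bystander: screwdriver lying on the bench between the two work places, black handle, 190 long, up to 30 thick
- bearing: bystander: small steel bearing ring lying flat, 42 across, 13 high; origin at the centre of its underside
- spanner: bystander: steel spanner lying flat towards the back, 180 long
- mug: bystander: white mug, 80 across, 90 high, towards the back; origin at the centre of its underside
- jar: bystander: amber jar with black cap, 66 across, 85 high, towards the back left; origin at the centre of its underside
- gauge_case: bystander: closed grey plastic case 90 x 60 x 28 high, left front; origin at the centre of its underside
- collar: bystander: dark steel round collar, 50 across, 30 high, right front; origin at the centre of its underside
Mind the look-alikes: they are no part of the job. Leave any red look-alike of the part that bears lever_balance alone. Leave any brown or pink look-alike of the part that bears pad4_center alone.

How it is judged:
By the outcome, as a careful person would: the job done as asked, in the order asked, and still so for the second after the job is handed in, while the arm keeps its last pose, push and grip.
It also fails if it takes over 70 s, if anything falls off the work surface, if the arm or the gripper's body presses on something with over 40 N, if the wrist force passes 120 N, or if a joint passes its speed limit or range.

ROBOT

A 7-joint arm with a two-finger parallel gripper is mounted at the origin on the work surface. World frame = base frame: x ahead of the robot, y to its left, z up, the work surface at z = 0. Lengths are in m, angles in rad, forces in N, time in s.
With the tool pointing down it reaches from about 0.425 to 1.025 m from the base axis. Payload 3.6 kg.
Tool frame: the origin (TCP) lies between the finger pads; the fingertips stand 8 mm ahead of it and the grasp point (between the pads) lies 11 mm behind it; x points along the fingers, y is the direction in which the jaws open and shut, and the axes are right-handed (so a half turn about x gives the same grasp; the last joint's range is limited). The gripper opens to 85 mm and grips with 20 to 120 N. Pads are 22 mm wide; open, the fingers measure 114 mm over their backs; the gripper's body (76 mm by 85 mm) begins 54 mm behind the grasp point. The pads swing forward as they close: fully open they stand 13 mm farther back than shut.
Start: joints at [1.129, 0.591, 0.048, 1.609, -0.033, 0.943, -0.034], TCP at [0.247, -0.682, 0.239] pointing down, gripper open.
Joint ranges: [-2.69, 2.69], [-0.47, 2.24], [-1.27, 1.36], [0.19, 2.51], [-1.53, 4.68], [0.08, 2.07], [-3.09, 3.09]. Speed limits (rad/s): [2.57, 2.57, 3.14, 3.14, 3.14, 3.14, 3.14].

INTERFACE

Orientations are given as a unit quaternion [w, x, y, z].
In Python, from cell import arm, imaging, job gives the robot as it stands. The module is installed in compiled form; this text tells all that it offers.
- The arm moves only by the tool jog_arm, never from a script. Its argument "rows" is one flat list of numbers, 7 for each row, row after row: the turn, a rotation vector about the tool's x, y, z in units of 5 degrees (1.0 is 5 degrees), then the shift along the tool's x, y, z in units of 40 mm (1.0 is 40 mm), then the finger opening in mm, from 0 to 85.4. In form: [rx, ry, rz, x, y, z, fingers, rx, ry, rz, x, y, z, fingers, ...]. A call has 1 to 20 rows; each row is the pose to reach, as a shift and turn from the pose measured when the call began, along the tool's axes at that moment; what a row does not reach only later rows make up. A row lasts 1/12 s, in which the tool goes at most 41.7 mm and 7.16 degrees, less where a joint would pass 70% of its speed; a pose out of reach is approached as far as the arm can. A call with a gripper value outside its range is refused whole. The fingers move at their own pace and stop on an object; "grip_force" is the grip in N (left out, the last holds). Time passes only in rows, so rows that repeat a pose let the fingers close. It gives the time, the measured TCP pose, the force and the opening at its end, in the units of the state.
- arm.get_obs(): the state, without advancing time (a new reading comes with each control period).
- imaging.read_camera(name): name is "scene" or "top" or "wrist"; returns a dict with "image" (480x640x3 uint8, red, green, blue), "depth" (480x640 float32, m along the optical axis (not along the pixel's ray), 0 where there is no reading), "fx", "fy", "cx", "cy" (pixels), "dist_coeffs" ([k1, k2, p1, p2, k3] as OpenCV has them; the pictures are not rectified), "R" (3x3) and "t" (3): a world point X has camera coordinates R X + t; the wrist camera has in their place "mount" (4x4, takes a point from camera to tool coordinates, whose origin is the TCP and whose axes are the tool frame's). Camera axes: x right, y down, z forward; pixel columns grow to the right and rows downward; lengths in m; the calibration is good to about 2 mm. A picture is of the moment at which its call begins: read the wrist's pose just before it.
- job.finish_job(): hands the job in, once; it reports no verdict.
The state is a dict: "t": time; "q": joint angles; "joint_vel": joint speeds; "joint_torque": joint torques, N m; "position": TCP position; "tcp_rot": TCP orientation; "wrist_force": force on the tool from outside, world axes, zero at the start; "ft_torque": the same for the moment, N m; "width": finger opening in m.
Only numpy, scipy, OpenCV 4.12 (cv2) and the standard library are available. Lean on these libraries where they do the work, as an engineer would, in place of code of your own. Each camera call takes 0.05 s, during which the arm holds its last target.

## Working session

There is one attempt and no reset: what is moved stays moved. The work goes in short steps, Python scripts to look and compute and a tool call to move; the robot and the scene stay as the last step left them, time stands still between calls to the robot, and variables do not carry over. Pictures are saved under pics/ and viewed, and the job is handed in when it is done.

Besides the shell and the picture viewer there is one more tool, called after "Emit:" by a JSON object that holds its "fn" and its "kwargs", one argument or row to a line. jog_arm: Moves the arm, as the interface text tells. Its arguments: {"type":"object","properties":{"rows":{"type":"array","items":{"type":"number"}},"grip_force":{"type":"number"}},"required":["rows"]}

```bash
ls; mkdir -p pics
cat > h.py <<'E'
import numpy as np, cv2
from cell import arm, imaging, job
from scipy.spatial.transform import Rotation as Ro
def quat(q): return Ro.from_quat([q[1],q[2],q[3],q[0]])
def cam(name):
    o=arm.get_obs(); c=imaging.read_camera(name)
    c['K']=np.array([[c['fx'],0,c['cx']],[0,c['fy'],c['cy']],[0,0,1]]); c['d']=np.array(c['dist_coeffs'],float)
    if 'mount' in c:
        T=np.eye(4);T[:3,:3]=quat(o['tcp_rot']).as_matrix();T[:3,3]=o['position']
        M=np.linalg.inv(T@np.array(c['mount'])); c['R']=M[:3,:3];c['t']=M[:3,3]
    c['R']=np.array(c['R']);c['t']=np.array(c['t']).ravel()
    return c
def save(c,fn,crop=None,s=1):
    im=c['image'][:,:,::-1]
    if crop: x0,y0,x1,y1=crop; im=im[y0:y1,x0:x1]
    if s!=1: im=cv2.resize(im,None,fx=s,fy=s,interpolation=cv2.INTER_CUBIC)
    cv2.imwrite('pics/'+fn,im)
def ray(c,uv,z):
    p=cv2.undistortPoints(np.array([[uv]],float),c['K'],c['d'])[0,0]
    d=c['R'].T@np.array([p[0],p[1],1]); o=-c['R'].T@c['t']
    return o+d*(z-o[2])/d[2]
def dep(c,uv):
    p=cv2.undistortPoints(np.array([[uv]],float),c['K'],c['d'])[0,0]
    zz=c['depth'][int(round(uv[1])),int(round(uv[0]))]
    return c['R'].T@(np.array([p[0],p[1],1])*zz-c['t'])
def cloud(c):
    h,w=c['depth'].shape; u,v=np.meshgrid(np.arange(w),np.arange(h))
    p=cv2.undistortPoints(np.stack([u.ravel(),v.ravel()],1)[:,None].astype(float),c['K'],c['d'])[:,0]
    z=c['depth'].ravel()
    P=(np.c_[p,np.ones(len(p))]*z[:,None]-c['t'])@c['R']
    P[z<=0]=np.nan
    return P.reshape(h,w,3)
def proj(c,X): return cv2.projectPoints(np.array(X,float).reshape(-1,3),cv2.Rodrigues(c['R'])[0],c['t'],c['K'],c['d'])[0][:,0]
E
python3 - <<'E'
from h import *
o=arm.get_obs();print(o)
for n in['top','scene']:
    c=cam(n);save(c,n+'0.png');print(n,c['R'],c['t'],-c['R'].T@c['t'])
E
```

```text
pics
{'t': 0.0, 'q': array([ 1.12949441,  0.59209303,  0.04826017,  1.60980512, -0.0333125 ,
        0.9427266 , -0.03369706]), 'joint_vel': array([ 0.0006439 ,  0.00071902,  0.0001866 , -0.00108693, -0.00121911,
       -0.00188703, -0.00056301]), 'joint_torque': array([-2.85374144e-04, -5.48679614e+01,  1.54657379e+00, -1.98119795e+01,
        9.34047333e-03,  8.59216583e-03, -1.81152842e-05]), 'position': array([ 0.24686333, -0.68082065,  0.23816516]), 'tcp_rot': array([-0.12161616, -0.6962663 , -0.12315537,  0.69660283]), 'wrist_force': array([-0.08333996, -0.12942995,  0.01288902]), 'ft_torque': array([0.04237394, 0.0049555 , 0.02557902]), 'width': 0.08552521388337496}
top [[-0.01811265 -0.99974576 -0.01342959]
 [-0.98932895  0.01986284 -0.14433884]
 [ 0.1445689   0.01067192 -0.98943719]] [-0.08450866  0.52933891  1.96335486] [ 0.23831959 -0.11595412  2.01788556]
scene [[ 0.54652312  0.83729297  0.01590453]
 [ 0.65399401 -0.41486276 -0.63259839]
 [-0.52307199  0.35613111 -0.77431668]] [-0.21467351 -0.34658254  1.66453056] [ 1.21465626 -0.5568307   1.0730405 ]
```

View pics/top0.png

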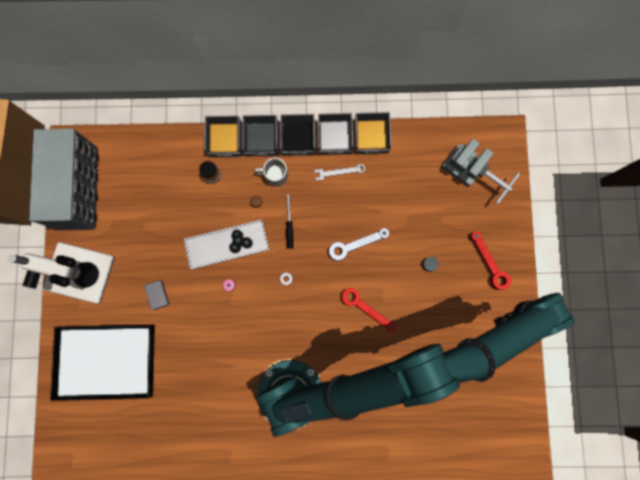

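View pics/scene0.png

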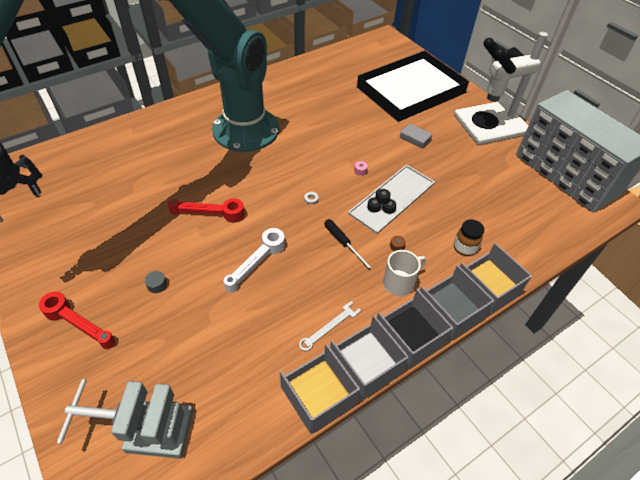

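Run:
```python
from h import *
c=cam('top');save(c,'t1.png',(170,180,410,340),3.3);
c=cam('scene');save(c,'s1.png',(330,150,450,240),6);save(c,'s2.png',(200,210,310,300),6)
```

```text
(no output)
```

View pics/t1.png

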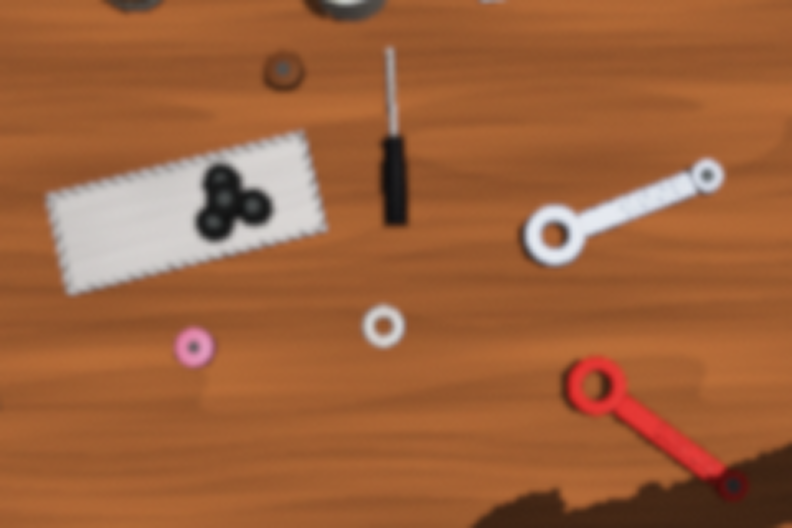

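View pics/s1.png

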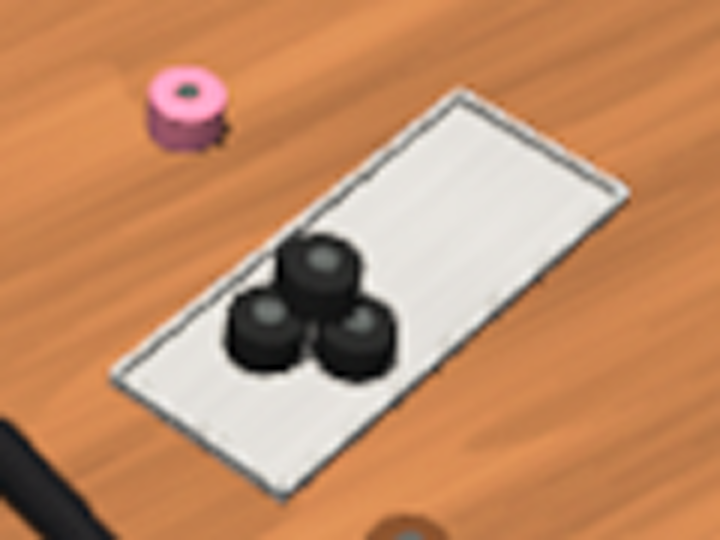

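View pics/s2.png

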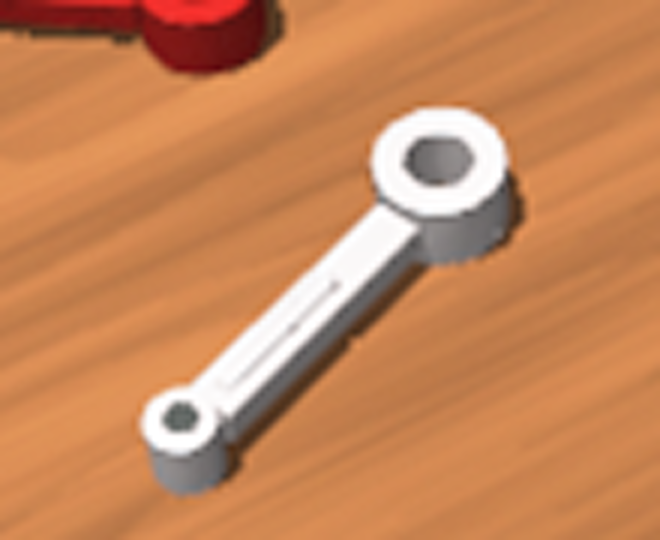

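Run:
```python
from h import *
np.set_printoptions(precision=4,suppress=True)
t=cam('top');s=cam('scene')
T=lambda u,v,z:ray(t,(170+u/3.3-.35,180+v/3.3-.35),z)
S=lambda u,v,z:ray(s,(330+u/6-.4,150+v/6-.4),z)
S2=lambda u,v,z:ray(s,(200+u/6-.4,210+v/6-.4),z)
for f,L in((T,[(46,195),(303,132),(327,230),(68,295)]),(S,[(462,92),(628,192),(285,497),(112,378)])):
    C=np.array([f(*p,.01) for p in L]);print(C,C.mean(0))
    for i in range(4):
        d=C[i]-C[i-1];print(np.linalg.norm(d),np.degrees(np.arctan2(d[1],d[0])))
print('pads',T(222,180,.029),T(254,207,.029),T(214,222,.029),T(225,200,.055))
print('padsS',S(268,313,.029),S(360,320,.029),S(322,262,.055))
for f,a,b in((T,(555,235),(707,175)),(S2,(440,160),(181,416))):
    A=f(*a,.04);B=f(*b,.036);d=B-A;n=np.linalg.norm(d[:2]);print('lever',A,B,n,np.degrees(np.arctan2(d[1],d[0])),A+d*54/170)
```

```text
[[0.5321 0.3638 0.01  ]
 [0.5941 0.0928 0.01  ]
 [0.4891 0.068  0.01  ]
 [0.4261 0.3392 0.01  ]] [0.5103 0.216  0.01  ]
0.10889367973384836 13.034771823960112
0.2780095919127524 -77.13402818420052
0.10784559784387474 -166.75018718426014
0.27841324251212135 103.08206209309157
[[0.4317 0.3336 0.01  ]
 [0.5329 0.3572 0.01  ]
 [0.5971 0.0879 0.01  ]
 [0.495  0.0634 0.01  ]] [0.5142 0.2105 0.01  ]
0.27761115729186925 103.19200369257189
0.1039639748026873 13.101325439607404
0.2768847134449781 -76.59618276428932
0.10498895562030139 -166.5003119431425
pads [0.5415 0.1757 0.029 ] [0.5124 0.1423 0.029 ] [0.4974 0.184  0.029 ] [0.5167 0.1687 0.055 ]
padsS [0.5142 0.1395 0.029 ] [0.5412 0.1739 0.029 ] [0.5193 0.1639 0.055 ]
lever [ 0.4755 -0.1703  0.04  ] [ 0.5355 -0.3296  0.036 ] 0.17018955190360321 -69.32684409285541 [ 0.4945 -0.2209  0.0387]
lever [ 0.4761 -0.1731  0.04  ] [ 0.5333 -0.3314  0.036 ] 0.16834008683187066 -70.13599484183405 [ 0.4943 -0.2234  0.0387]
```

```bash
cat >> h.py <<'E'
TC=np.array([0.512,0.213]); TY=13.1
def tw(x,y):
    a=np.radians(TY);return TC+np.array([np.cos(a)*x-np.sin(a)*y,np.sin(a)*x+np.cos(a)*y])
def plan(wps):
    o=arm.get_obs();R0=quat(o['tcp_rot']).as_matrix();p0=np.array(o['position'])
    print('t',round(o['t'],2),'q',np.round(o['q'],2),'p',np.round(p0,4),'w',round(o['width'],4),'F',np.round(o['wrist_force'],1),'jaw',np.degrees(np.arctan2(R0[1,1],R0[0,1])),'x',np.round(R0[:,0],3))
    for p,a in wps:
        best=None
        for k in(0,180):
            b=np.radians(a+k);c,s=np.cos(b),np.sin(b)
            R=np.array([[0,c,s],[0,s,-c],[-1,0,0]],float)
            v=Ro.from_matrix(R0.T@R).as_rotvec()
            if best is None or np.linalg.norm(v)<np.linalg.norm(best):best=v
        print(np.round(p,3),a,'->',list(np.round(np.degrees(best)/5,2)),list(np.round(R0.T@(np.array(p)-p0)/.04,3)))
E
python3 - <<'E'
from h import *
plan([((.45,-.3,.22),13.1),((.518,.166,.22),13.1),((.518,.166,.12),13.1),((.518,.166,.047),13.1)])
E
```

```text
t 0.3 q [ 1.13  0.59  0.05  1.61 -0.03  0.94 -0.03] p [ 0.247  -0.6814  0.2389] w 0.0853 F [ 0.3 -0.3  0.3] jaw -70.06917561879813 x [-0.     0.001 -1.   ]
[ 0.45 -0.3   0.22] 13.1 -> [np.float64(-16.63), np.float64(-0.01), np.float64(0.01)] [np.float64(0.477), np.float64(-7.233), np.float64(-8.02)]
[0.518 0.166 0.22 ] 13.1 -> [np.float64(-16.63), np.float64(-0.01), np.float64(0.01)] [np.float64(0.485), np.float64(-17.605), np.float64(-13.59)]
[0.518 0.166 0.12 ] 13.1 -> [np.float64(-16.63), np.float64(-0.01), np.float64(0.01)] [np.float64(2.985), np.float64(-17.604), np.float64(-13.59)]
[0.518 0.166 0.047] 13.1 -> [np.float64(-16.63), np.float64(-0.01), np.float64(0.01)] [np.float64(4.81), np.float64(-17.602), np.float64(-13.59)]
```

Emit:
{"fn": "jog_arm", "kwargs": {
  "rows": [-8,0,0,0.48,-7.2,-8.0,85,-8,0,0,0.48,-7.2,-8.0,85,-8,0,0,0.48,-7.2,-8.0,85,-8,0,0,0.48,-7.2,-8.0,85,-8,0,0,0.48,-7.2,-8.0,85,-8,0,0,0.48,-7.2,-8.0,85,-8,0,0,0.48,-7.2,-8.0,85,-8,0,0,0.48,-7.2,-8.0,85,-16.63,0,0,0.48,-17.6,-13.59,65,-16.63,0,0,0.48,-17.6,-13.59,65,-16.63,0,0,0.48,-17.6,-13.59,65,-16.63,0,0,0.48,-17.6,-13.59,65,-16.63,0,0,0.48,-17.6,-13.59,65,-16.63,0,0,0.48,-17.6,-13.59,65,-16.63,0,0,0.48,-17.6,-13.59,65,-16.63,0,0,0.48,-17.6,-13.59,65,-16.63,0,0,0.48,-17.6,-13.59,65,-16.63,0,0,0.48,-17.6,-13.59,65,-16.63,0,0,0.48,-17.6,-13.59,65,-16.63,0,0,0.48,-17.6,-13.59,65]
}}

```text
t: 1.97
position: [0.5051, 0.1037, 0.2209]
tcp_rot: [0.554, 0.44, 0.554, -0.44]
wrist_force: [1.1, -0.4, -0.1]
width: 0.0651
```

Run:
```python
from h import *
plan([((.518,.166,.22),13.1),((.518,.166,.12),13.1),((.518,.166,.047),13.1)])
```

```text
t 1.97 q [ 0.07  0.39 -0.46  2.08  0.25  0.73 -0.33] p [0.5051 0.1037 0.2209] w 0.0651 F [ 1.1 -0.4 -0.1] jaw 13.06130403675725 x [ 0.  0. -1.]
[0.518 0.166 0.22 ] 13.1 -> [np.float64(-0.01), np.float64(-0.0), np.float64(-0.0)] [np.float64(0.024), np.float64(0.666), np.float64(-1.443)]
[0.518 0.166 0.12 ] 13.1 -> [np.float64(-0.01), np.float64(-0.0), np.float64(-0.0)] [np.float64(2.524), np.float64(0.665), np.float64(-1.442)]
[0.518 0.166 0.047] 13.1 -> [np.float64(-0.01), np.float64(-0.0), np.float64(-0.0)] [np.float64(4.349), np.float64(0.664), np.float64(-1.442)]
```

Emit:
{"fn": "jog_arm", "kwargs": {
  "rows": [0,0,0,0.5,0.66,-1.44,65,0,0,0,0.5,0.66,-1.44,65,0,0,0,0.5,0.66,-1.44,65,0,0,0,0.5,0.66,-1.44,65]
}}

```text
t: 2.3
position: [0.5175, 0.1677, 0.2006]
tcp_rot: [0.554, 0.439, 0.555, -0.439]
wrist_force: [1.1, -0.5, 0.4]
width: 0.0651
```

Run:
```python
from h import *
c=cam('wrist');save(c,'w1.png');np.savez('w1.npz',**{k:np.array(v) for k,v in c.items()})
print(-c['R'].T@c['t'])
plan([((.518,.166,.047),13.1)])
print([proj(c,(*tw(x,y),.01)).round() for x,y in((-.054,-.139),(.054,-.139),(.054,.139),(-.054,.139))])
```

```text
[0.500483   0.23777461 0.33582041]
t 2.35 q [-0.06  0.45 -0.45  2.04  0.29  0.72 -0.46] p [0.5176 0.1656 0.2007] w 0.0646 F [-0.9 -0.5  0.3] jaw 13.103297457060034 x [-0.    -0.001 -1.   ]
[0.518 0.166 0.047] 13.1 -> [np.float64(0.0), np.float64(0.0), np.float64(0.01)] [np.float64(3.843), np.float64(0.015), np.float64(-0.008)]
[array([[270., 306.]]), array([[379., 306.]]), array([[395., -12.]]), array([[259., -13.]])]
```

View pics/w1.png

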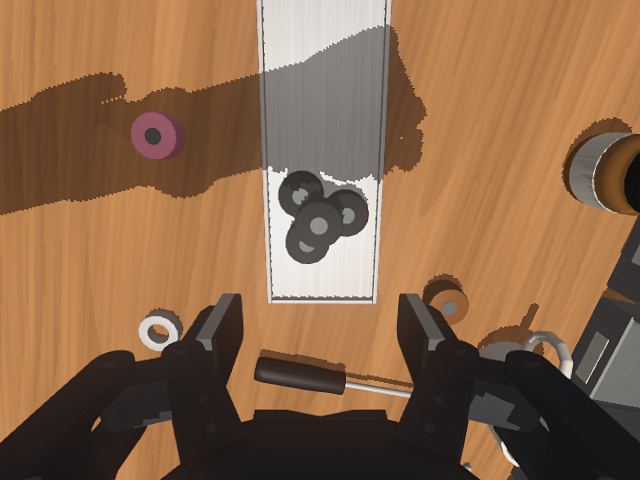

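Run:
```python
from h import *
c={k:v for k,v in np.load('w1.npz').items()}
class X: pass
im=c['image'][:,:,::-1][140:310,250:400];cv2.imwrite('pics/w1c.png',cv2.resize(im,None,fx=3.5,fy=3.5,interpolation=cv2.INTER_CUBIC))
print(ray(c,(319,225),.055))
for p in((269.5,302.5),(376.5,302.5)):print(ray(c,p,.01))
```

```text
[0.51641486 0.16853147 0.055     ]
[0.4893457  0.06909101 0.01      ]
[0.59264993 0.09343806 0.01      ]
```

View pics/w1c.png

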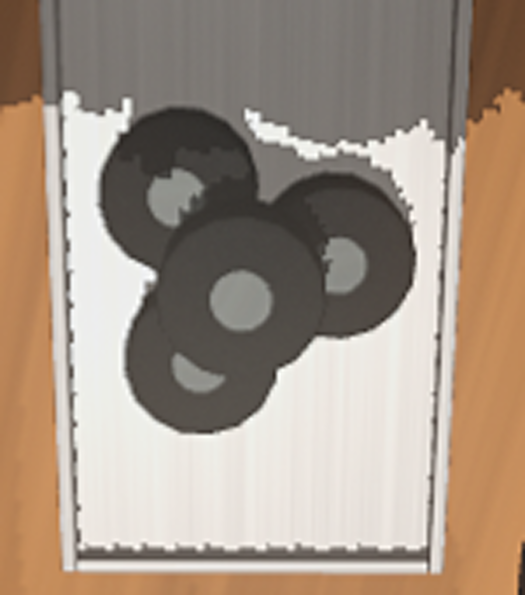

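```bash
sed -i 's/TC=np.array.*; TY/TC=np.array([0.5105,0.2155]); TY/' h.py
python3 - <<'E'
from h import *
c={k:v for k,v in np.load('w1.npz').items()}
a=np.radians(TY);M=np.array([[np.cos(a),np.sin(a)],[-np.sin(a),np.cos(a)]])
for n,p in(('A',(343,263)),('B',(199,362)),('C',(178,197))):
    w=ray(c,(250+p[0]/3.5-.4,140+p[1]/3.5-.4),.029);print(n,w,M@(w[:2]-TC))
plan([((.517,.1675,.07),13.1),((.517,.1675,.048),13.1),((.517,.1675,.12),13.1),((*tw(0,.107),.12),13.1)])
E
```

```text
A [0.53990806 0.17673456 0.029     ] [ 0.01985651 -0.04442199]
B [0.51084692 0.14353821 0.029     ] [-0.01597235 -0.07016769]
C [0.49660517 0.18342953 0.029     ] [-0.02080205 -0.02808658]
t 2.35 q [-0.06  0.45 -0.45  2.04  0.29  0.72 -0.46] p [0.5176 0.1656 0.2007] w 0.0646 F [-0.9 -0.5  0.3] jaw 13.103297457060034 x [-0.    -0.001 -1.   ]
[0.517 0.168 0.07 ] 13.1 -> [np.float64(0.0), np.float64(0.0), np.float64(0.01)] [np.float64(3.268), np.float64(-0.001), np.float64(-0.05)]
[0.517 0.168 0.048] 13.1 -> [np.float64(0.0), np.float64(0.0), np.float64(0.01)] [np.float64(3.818), np.float64(-0.001), np.float64(-0.05)]
[0.517 0.168 0.12 ] 13.1 -> [np.float64(0.0), np.float64(0.0), np.float64(0.01)] [np.float64(2.018), np.float64(-0.002), np.float64(-0.05)]
[0.486 0.32  0.12 ] 13.1 -> [np.float64(0.0), np.float64(0.0), np.float64(0.01)] [np.float64(2.016), np.float64(0.112), np.float64(-3.93)]
```

Emit:
{"fn": "jog_arm", "kwargs": {
  "rows": [0,0,0,3.2,0,-0.05,62,0,0,0,3.2,0,-0.05,62,0,0,0,3.2,0,-0.05,62,0,0,0,3.2,0,-0.05,62,0,0,0,3.5,0,-0.05,62,0,0,0,3.82,0,-0.05,62,0,0,0,3.82,0,-0.05,62,0,0,0,3.82,0,-0.05,34,0,0,0,3.82,0,-0.05,34,0,0,0,3.82,0,-0.05,34,0,0,0,3.82,0,-0.05,34,0,0,0,3.82,0,-0.05,34],
  "grip_force": 25
}}

```text
t: 3.35
position: [0.5184, 0.1675, 0.05]
tcp_rot: [0.554, 0.44, 0.553, -0.439]
wrist_force: [0.1, -1.2, 6.2]
width: 0.0386
```

Run:
```python
from h import *
plan([((.517,.1675,.12),13.1),((*tw(0,.107),.12),13.1),((*tw(0,.107),.04),13.1),((*tw(0,.107),.023),13.1)])
```

```text
t 3.35 q [-0.19  0.67 -0.28  2.12  0.47  0.4  -0.62] p [0.5184 0.1675 0.05  ] w 0.0386 F [ 0.1 -1.2  6.2] jaw 13.067342041987624 x [ 0.003 -0.    -1.   ]
[0.517 0.168 0.12 ] 13.1 -> [np.float64(-0.01), np.float64(0.01), np.float64(-0.03)] [np.float64(-1.75), np.float64(-0.03), np.float64(-0.007)]
[0.486 0.32  0.12 ] 13.1 -> [np.float64(-0.01), np.float64(0.01), np.float64(-0.03)] [np.float64(-1.753), np.float64(0.082), np.float64(-3.888)]
[0.486 0.32  0.04 ] 13.1 -> [np.float64(-0.01), np.float64(0.01), np.float64(-0.03)] [np.float64(0.247), np.float64(0.076), np.float64(-3.889)]
[0.486 0.32  0.023] 13.1 -> [np.float64(-0.01), np.float64(0.01), np.float64(-0.03)] [np.float64(0.672), np.float64(0.075), np.float64(-3.889)]
```

Emit:
{"fn": "jog_arm", "kwargs": {
  "rows": [0,0,0,-0.5,0,0,34,0,0,0,-1.2,0,0,34,0,0,0,-1.3,0,0,34,0,0,0,-1.3,0.03,-1.0,34,0,0,0,-1.3,0.05,-2.0,34,0,0,0,-1.3,0.07,-3.0,34,0,0,0,-1.3,0.08,-3.89,34,0,0,0,-1.3,0.08,-3.89,34,0,0,0,-0.7,0.08,-3.89,34,0,0,0,0,0.08,-3.89,34,0,0,0,0.4,0.08,-3.89,34,0,0,0,0.55,0.08,-3.89,34,0,0,0,0.63,0.08,-3.89,34,0,0,0,0.63,0.08,-3.89,34,0,0,0,0.63,0.08,-3.89,34]
}}

```text
t: 4.6
position: [0.4871, 0.3202, 0.0257]
tcp_rot: [0.555, 0.441, 0.553, -0.439]
wrist_force: [-0.2, -0.4, 0.0]
width: 0.0388
```

Run:
```python
from h import *
c=cam('wrist');save(c,'w2.png');
p=arm.get_obs()['position'];plan([((*p[:2],.1),13.1)]);print(tw(0,.107))
```

```text
t 4.65 q [-0.48  0.74 -0.26  2.04  0.45  0.41 -0.86] p [0.4872 0.3203 0.0258] w 0.0388 F [-1.  -1.1  0.2] jaw 13.051408622433991 x [ 0.005  0.001 -1.   ]
[0.487 0.32  0.1  ] 13.1 -> [np.float64(-0.01), np.float64(-0.0), np.float64(-0.06)] [np.float64(-1.855), np.float64(0.009), np.float64(-0.001)]
[0.48624831 0.31971543]
```

View pics/w2.png

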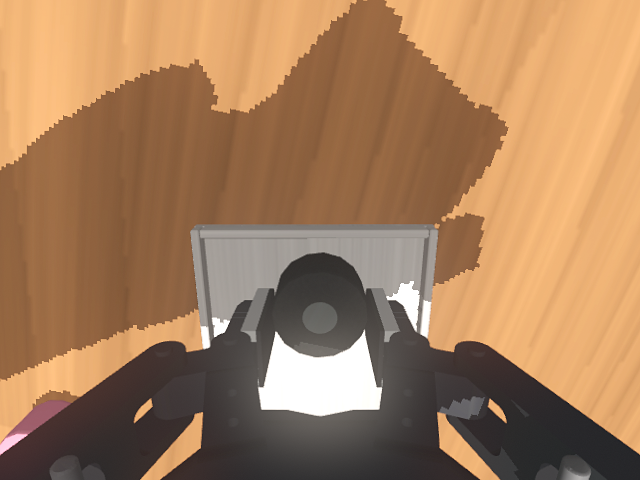

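Run:
```python
from h import *
plan([((*tw(-.02,-.03),.12),50.3)])
```

```text
t 4.65 q [-0.48  0.74 -0.26  2.04  0.45  0.41 -0.86] p [0.4872 0.3203 0.0258] w 0.0388 F [-1.  -1.1  0.2] jaw 13.051408622433991 x [ 0.005  0.001 -1.   ]
[0.498 0.182 0.12 ] 50.3 -> [np.float64(-7.45), np.float64(0.01), np.float64(-0.05)] [np.float64(-2.358), np.float64(-0.513), np.float64(3.433)]
```

Emit:
{"fn": "jog_arm", "kwargs": {
  "rows": [0,0,0,0.04,0,0,38,0,0,0,0.04,0,0,57,0,0,0,0.04,0,0,57,0,0,0,0.0,0,0,57,0,0,0,0.0,0,0,57,0,0,0,-0.5,0,0,57,0,0,0,-1.4,0,0,57,0,0,0,-2.2,0,0,57,-7.45,0,0,-2.3,-0.51,3.43,57,-7.45,0,0,-2.3,-0.51,3.43,57,-7.45,0,0,-2.3,-0.51,3.43,57,-7.45,0,0,-2.3,-0.51,3.43,57,-7.45,0,0,-2.3,-0.51,3.43,57,-7.45,0,0,-2.3,-0.51,3.43,57,-7.45,0,0,-2.3,-0.51,3.43,57,-7.45,0,0,-2.3,-0.51,3.43,57]
}}

```text
t: 5.98
position: [0.498, 0.183, 0.1178]
tcp_rot: [0.666, 0.242, 0.664, -0.239]
wrist_force: [-0.3, -0.1, 0.1]
width: 0.0568
```

Run:
```python
from h import *
c=cam('wrist');save(c,'w3.png');np.savez('w3.npz',**{k:np.array(v) for k,v in c.items()})
plan([])
c=cam('scene');save(c,'s3.png',(320,100,480,250),5)
```

```text
t 6.03 q [-0.04  0.58 -0.55  2.12  0.56  0.57 -0.11] p [0.4979 0.1832 0.1178] w 0.0567 F [ 0.4  0.1 -0.6] jaw 50.27938189544093 x [ 0.005  0.002 -1.   ]
```

View pics/w3.png

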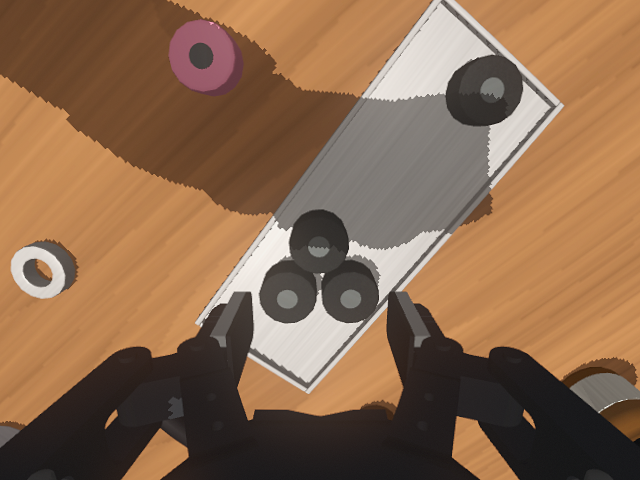

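View pics/s3.png

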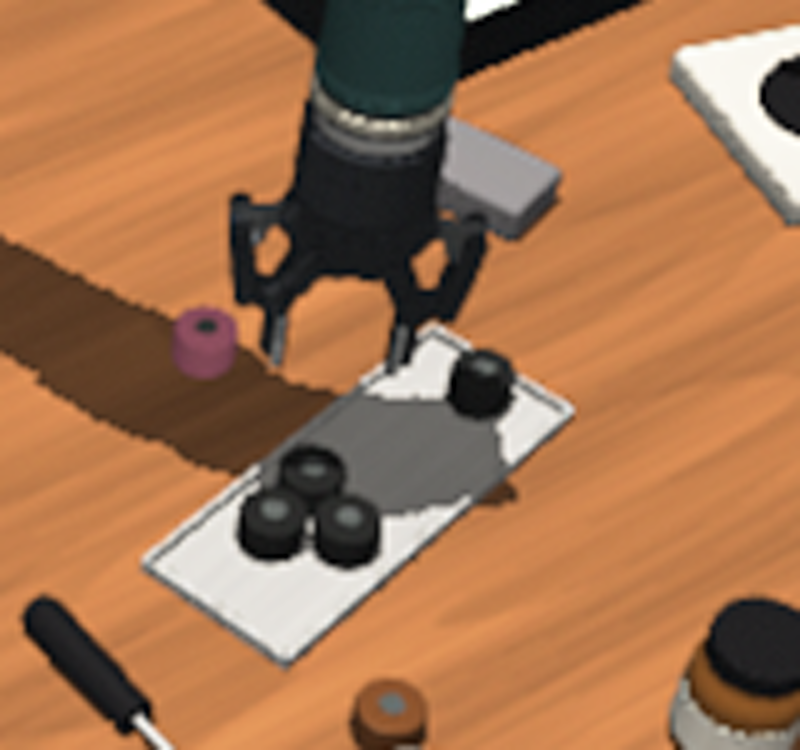

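Run:
```python
from h import *
c={k:v for k,v in np.load('w3.npz').items()}
a=np.radians(TY);M=np.array([[np.cos(a),np.sin(a)],[-np.sin(a),np.cos(a)]])
for n,p in(('A',(350,298.5)),('B',(287.5,299)),('C',(319,246.5)),('4',(492,90))):
    w=ray(c,p,.029);print(n,w,M@(w[:2]-TC))
w=ray(c,(319,246.5),.029)[:2]
plan([((*w,.04),50.3),((*w,.024),50.3),((*w,.09),50.3),((*tw(0,.032),.09),13.1),((*tw(0,.032),.026),13.1)])
```

```text
A [0.53889503 0.17558474 0.029     ] [ 0.01860923 -0.04531227]
B [0.51190933 0.14276449 0.029     ] [-0.01511295 -0.07116207]
C [0.49684046 0.1831798  0.029     ] [-0.02062948 -0.02838315]
4 [0.48790389 0.32238728 0.029     ] [0.00221808 0.10922708]
t 6.08 q [-0.04  0.58 -0.55  2.12  0.56  0.57 -0.11] p [0.4978 0.1832 0.1178] w 0.0568 F [-0.  -0.5 -0.2] jaw 50.31465381553289 x [ 0.005  0.002 -1.   ]
[0.497 0.183 0.04 ] 50.3 -> [np.float64(0.0), np.float64(0.03), np.float64(-0.06)] [np.float64(1.945), np.float64(-0.026), np.float64(-0.024)]
[0.497 0.183 0.024] 50.3 -> [np.float64(0.0), np.float64(0.03), np.float64(-0.06)] [np.float64(2.345), np.float64(-0.027), np.float64(-0.025)]
[0.497 0.183 0.09 ] 50.3 -> [np.float64(0.0), np.float64(0.03), np.float64(-0.06)] [np.float64(0.695), np.float64(-0.019), np.float64(-0.021)]
[0.503 0.247 0.09 ] 13.1 -> [np.float64(7.44), np.float64(0.01), np.float64(-0.06)] [np.float64(0.699), np.float64(1.304), np.float64(-0.911)]
[0.503 0.247 0.026] 13.1 -> [np.float64(7.44), np.float64(0.01), np.float64(-0.06)] [np.float64(2.299), np.float64(1.297), np.float64(-0.915)]
```

Emit:
{"fn": "jog_arm", "kwargs": {
  "rows": [0,0,0,0.9,-0.03,-0.03,57,0,0,0,1.8,-0.03,-0.03,57,0,0,0,2.15,-0.03,-0.03,57,0,0,0,2.34,-0.03,-0.03,57,0,0,0,2.34,-0.03,-0.03,57,0,0,0,2.34,-0.03,-0.03,34,0,0,0,2.34,-0.03,-0.03,34,0,0,0,2.34,-0.03,-0.03,34,0,0,0,2.34,-0.03,-0.03,34,0,0,0,2.34,-0.03,-0.03,34]
}}

```text
t: 6.92
position: [0.4973, 0.1834, 0.0252]
tcp_rot: [0.667, 0.242, 0.663, -0.238]
wrist_force: [-0.9, -0.0, 4.2]
width: 0.0386
```

Run:
```python
from h import *
p=arm.get_obs()['position']
plan([((*p[:2],.09),50.3),((*tw(0,.032),.09),50.3),((*tw(0,.032),p[2]+.001),50.3)])
```

```text
t 6.92 q [-0.16  0.72 -0.38  2.16  0.72  0.38 -0.26] p [0.4973 0.1834 0.0252] w 0.0386 F [-0.9 -0.   4.2] jaw 50.29195017238105 x [ 0.007  0.003 -1.   ]
[0.497 0.183 0.09 ] 50.3 -> [np.float64(-0.0), np.float64(0.04), np.float64(-0.08)] [np.float64(-1.621), np.float64(0.011), np.float64(0.005)]
[0.503 0.247 0.09 ] 50.3 -> [np.float64(-0.0), np.float64(0.04), np.float64(-0.08)] [np.float64(-1.615), np.float64(1.321), np.float64(-0.891)]
[0.503 0.247 0.026] 50.3 -> [np.float64(-0.0), np.float64(0.04), np.float64(-0.08)] [np.float64(-0.019), np.float64(1.311), np.float64(-0.896)]
```

Emit:
{"fn": "jog_arm", "kwargs": {
  "rows": [0,0,0,-0.4,0,0,34,0,0,0,-1.1,0,0,34,0,0,0,-1.4,0.1,-0.1,34,0,0,0,-1.4,0.7,-0.5,34,0,0,0,-1.4,1.32,-0.89,34,0,0,0,-1.4,1.32,-0.89,34,0,0,0,-0.7,1.32,-0.89,34,0,0,0,-0.2,1.32,-0.89,34,0,0,0,-0.03,1.31,-0.9,34,0,0,0,0,1.31,-0.9,34,0,0,0,0,1.31,-0.9,34,0,0,0,0,1.31,-0.9,57,0,0,0,-0.02,1.31,-0.9,57,0,0,0,-0.04,1.31,-0.9,57,0,0,0,-0.3,1.31,-0.9,57,0,0,0,-1.0,1.31,-0.9,57,0,0,0,-2.2,1.31,-0.9,57,0,0,0,-2.2,1.31,-0.9,57]
}}

```text
t: 8.42
position: [0.505, 0.2487, 0.1193]
tcp_rot: [0.669, 0.244, 0.661, -0.236]
wrist_force: [-0.1, 1.0, -0.5]
width: 0.0569
```

Run:
```python
from h import *
p=np.array([.5115,.143])
plan([((*p,.1),140.4)])
```

```text
t 8.42 q [-0.14  0.61 -0.55  2.06  0.56  0.6  -0.2 ] p [0.505  0.2487 0.1193] w 0.0569 F [-0.1  1.  -0.5] jaw 50.29701152497976 x [ 0.014  0.008 -1.   ]
[0.511 0.143 0.1  ] 140.4 -> [np.float64(17.98), np.float64(-0.08), np.float64(-0.19)] [np.float64(0.463), np.float64(-1.938), np.float64(1.81)]
```

Emit:
{"fn": "jog_arm", "kwargs": {
  "rows": [6,0,0,0.1,-0.5,0.5,57,12,0,-0.1,0.4,-1.4,1.3,57,18,-0.08,-0.19,0.46,-1.94,1.81,57,18,-0.08,-0.19,0.46,-1.94,1.81,57,18,-0.08,-0.19,0.46,-1.94,1.81,57,18,-0.08,-0.19,0.46,-1.94,1.81,57,18,-0.08,-0.19,0.46,-1.94,1.81,57,18,-0.08,-0.19,0.46,-1.94,1.81,57,18,-0.08,-0.19,0.46,-1.94,1.81,57,18,-0.08,-0.19,0.46,-1.94,1.81,57,18,-0.08,-0.19,0.46,-1.94,1.81,57,18,-0.08,-0.19,0.46,-1.94,1.81,57,18,-0.08,-0.19,0.46,-1.94,1.81,57,18,-0.08,-0.19,0.46,-1.94,1.81,57,18,-0.08,-0.19,0.46,-1.94,1.81,57]
}}

```text
t: 9.67
position: [0.5115, 0.1432, 0.1008]
tcp_rot: [0.301, 0.64, 0.301, -0.639]
wrist_force: [-0.6, 0.1, -0.2]
width: 0.0573
```

Run:
```python
from h import *
plan([])
c=cam('wrist');save(c,'w4.png');np.savez('w4.npz',**{k:np.array(v) for k,v in c.items()})
```

```text
t 9.67 q [-0.27  0.56 -0.11  2.14  0.14  0.45 -1.19] p [0.5115 0.1432 0.1008] w 0.0573 F [-0.6  0.1 -0.2] jaw -39.56893870966538 x [ 0.001  0.001 -1.   ]
```

View pics/w4.png

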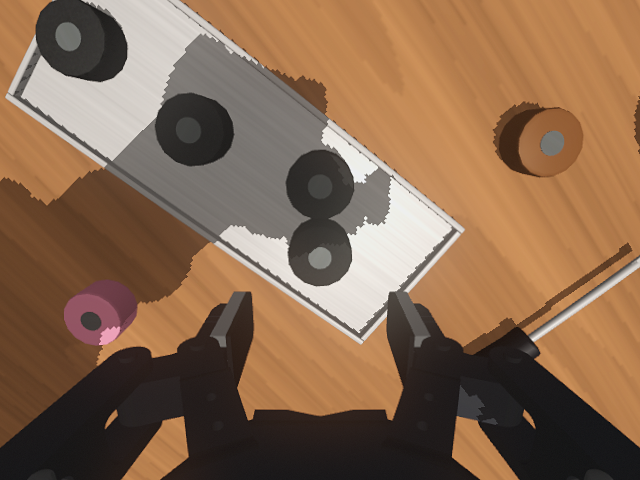

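Run:
```python
from h import *
c={k:v for k,v in np.load('w4.npz').items()}
a=np.radians(TY);M=np.array([[np.cos(a),np.sin(a)],[-np.sin(a),np.cos(a)]])
for n,p in(('A',(320,186)),('B',(319.5,258)),('C',(188,130)),('4',(68,37))):
    w=ray(c,p,.029);print(n,w,M@(w[:2]-TC))
w=ray(c,(319.5,258),.029)[:2]
plan([((*w,.04),140.4),((*w,.024),140.4),((*w,.09),140.4),((*tw(0,-.107),.09),13.1),((*tw(0,-.107),.026),13.1)])
```

```text
A [0.53893064 0.17586965 0.029     ] [ 0.01870849 -0.04504285]
B [0.51096116 0.14246935 0.029     ] [-0.01610334 -0.07123462]
C [0.50257824 0.24632322 0.029     ] [-0.00072948  0.03181656]
4 [0.48699537 0.32223493 0.029     ] [0.00129867 0.10928461]
t 9.72 q [-0.27  0.56 -0.11  2.14  0.14  0.45 -1.19] p [0.5115 0.1431 0.1006] w 0.0577 F [ 0.  -0.2 -0.2] jaw -39.58406728111759 x [ 0.001  0.001 -1.   ]
[0.511 0.142 0.04 ] 140.4 -> [np.float64(0.0), np.float64(-0.01), np.float64(-0.0)] [np.float64(1.516), np.float64(0.0), np.float64(0.023)]
[0.511 0.142 0.024] 140.4 -> [np.float64(0.0), np.float64(-0.01), np.float64(-0.0)] [np.float64(1.916), np.float64(0.0), np.float64(0.023)]
[0.511 0.142 0.09 ] 140.4 -> [np.float64(0.0), np.float64(-0.01), np.float64(-0.0)] [np.float64(0.266), np.float64(0.0), np.float64(0.022)]
[0.535 0.111 0.09 ] 13.1 -> [np.float64(-10.54), np.float64(-0.01), np.float64(-0.01)] [np.float64(0.266), np.float64(0.956), np.float64(0.244)]
[0.535 0.111 0.026] 13.1 -> [np.float64(-10.54), np.float64(-0.01), np.float64(-0.01)] [np.float64(1.866), np.float64(0.955), np.float64(0.245)]
```

Emit:
{"fn": "jog_arm", "kwargs": {
  "rows": [0,0,0,0.8,0,0.02,57,0,0,0,1.5,0,0.02,57,0,0,0,1.8,0,0.02,57,0,0,0,1.92,0,0.02,57,0,0,0,1.92,0,0.02,57,0,0,0,1.92,0,0.02,34,0,0,0,1.92,0,0.02,34,0,0,0,1.92,0,0.02,34,0,0,0,1.92,0,0.02,34,0,0,0,1.92,0,0.02,34,0,0,0,1.6,0,0.02,34,0,0,0,1.0,0,0.02,34,0,0,0,0.3,0,0.02,34,-3,0,0,0.2,0.3,0.1,34,-6,0,0,0.2,0.6,0.2,34,-10.54,0,0,0.2,0.96,0.24,34,-10.54,0,0,0.2,0.96,0.24,34,-10.54,0,0,0.2,0.96,0.24,34,-10.54,0,0,0.2,0.96,0.24,34,-10.54,0,0,0.2,0.96,0.24,34]
}}

```text
t: 11.38
position: [0.5349, 0.1109, 0.0929]
tcp_rot: [0.545, 0.451, 0.545, -0.45]
wrist_force: [-0.2, -0.0, 0.3]
width: 0.0387
```

Run:
```python
from h import *
plan([((*tw(0,-.107),.026),13.1),((*tw(0,-.107),.025),13.1),((.53,0,.15),13.1),((.51,-.2,.15),24.4+180-4)])
```

```text
t 11.38 q [-0.03  0.61 -0.36  2.1   0.43  0.5  -0.52] p [0.5349 0.1109 0.0929] w 0.0387 F [-0.2 -0.   0.3] jaw 10.885304107472288 x [ 0.001  0.    -1.   ]
[0.535 0.111 0.026] 13.1 -> [np.float64(-0.44), np.float64(-0.0), np.float64(-0.01)] [np.float64(1.671), np.float64(-0.004), np.float64(-0.01)]
[0.535 0.111 0.025] 13.1 -> [np.float64(-0.44), np.float64(-0.0), np.float64(-0.01)] [np.float64(1.696), np.float64(-0.004), np.float64(-0.01)]
[0.53 0.   0.15] 13.1 -> [np.float64(-0.44), np.float64(-0.0), np.float64(-0.01)] [np.float64(-1.43), np.float64(-0.643), np.float64(2.699)]
[ 0.51 -0.2   0.15] 200.4 -> [np.float64(-1.9), np.float64(-0.0), np.float64(-0.01)] [np.float64(-1.432), np.float64(-2.078), np.float64(7.515)]
```

Emit:
{"fn": "jog_arm", "kwargs": {
  "rows": [-0.44,0,0,0.8,0,-0.01,34,-0.44,0,0,1.4,0,-0.01,34,-0.44,0,0,1.6,0,-0.01,34,-0.44,0,0,1.68,0,-0.01,34,-0.44,0,0,1.7,0,-0.01,34,-0.44,0,0,1.7,0,-0.01,34,-0.44,0,0,1.7,0,-0.01,57,-0.44,0,0,1.67,0,-0.01,57,-0.44,0,0,1.65,0,-0.01,57,-0.44,0,0,1.3,0,-0.01,57,-0.44,0,0,0.4,0,0,57,-0.44,0,0,-0.6,0,0,57,-0.44,0,0,-1.6,0,0,57,-0.44,0,0,-1.8,0,0.6,57,-0.44,0,0,-1.8,-0.3,1.6,57,-0.44,0,0,-1.8,-0.64,2.7,57,-0.44,0,0,-1.8,-0.64,2.7,57]
}}

```text
t: 12.8
position: [0.5284, -0.0099, 0.1648]
tcp_rot: [0.552, 0.441, 0.55, -0.445]
wrist_force: [-1.2, -1.6, 0.2]
width: 0.0571
```

Run:
```python
from h import *
c=cam('wrist');save(c,'w5.png')
a=np.radians(TY);M=np.array([[np.cos(a),np.sin(a)],[-np.sin(a),np.cos(a)]])
c2=cam('scene');save(c2,'s5.png',(320,120,480,250),5)
import pickle;pickle.dump((c,c2),open('v5.pkl','wb'))
plan([((.505,-.19,.17),20.3)])
```

```text
t 12.9 q [ 0.27  0.49 -0.46  2.09  0.36  0.63 -0.22] p [ 0.5296 -0.0035  0.165 ] w 0.0572 F [-0.   0.6  0.2] jaw 12.718526663699793 x [ 0.001 -0.001 -1.   ]
[ 0.505 -0.19   0.17 ] 20.3 -> [np.float64(-1.52), np.float64(0.02), np.float64(-0.0)] [np.float64(-0.121), np.float64(-1.626), np.float64(4.412)]
```

View pics/w5.png

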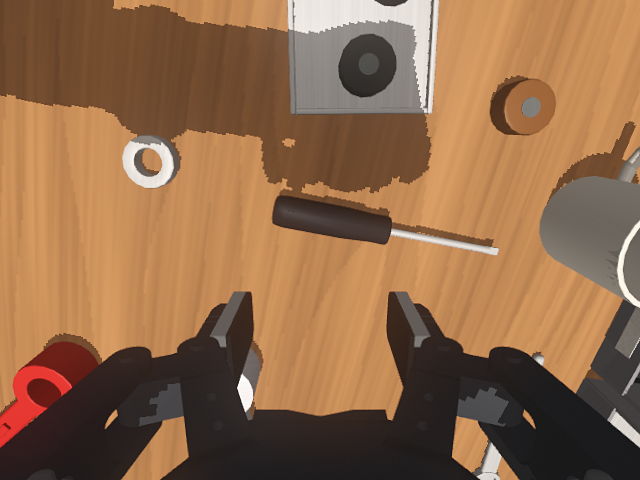

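View pics/s5.png

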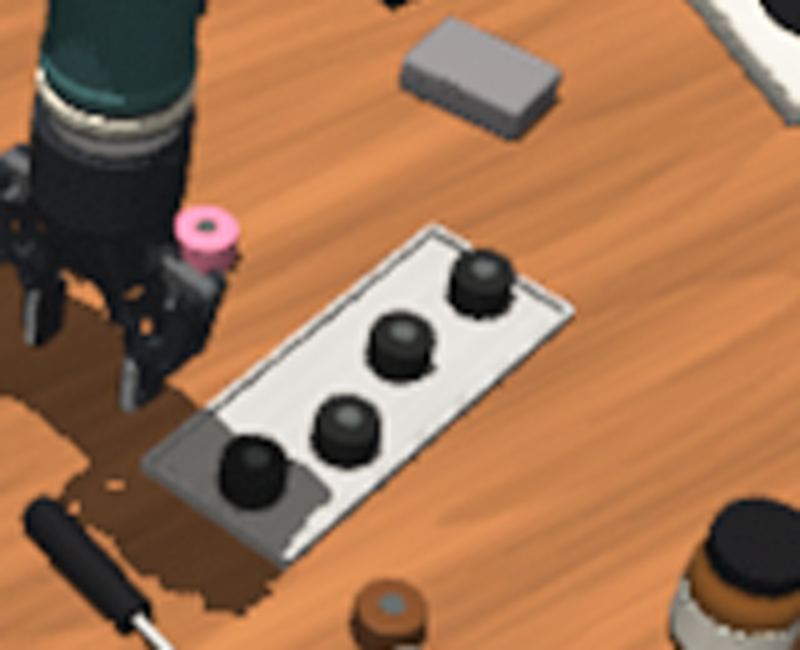

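Run:
```python
from h import *
plan([((.525,-.30,.19),20.3)])
```

```text
t 12.9 q [ 0.27  0.49 -0.46  2.09  0.36  0.63 -0.22] p [ 0.5296 -0.0035  0.165 ] w 0.0572 F [-0.   0.6  0.2] jaw 12.718526663699793 x [ 0.001 -0.001 -1.   ]
[ 0.525 -0.3    0.19 ] 20.3 -> [np.float64(-1.52), np.float64(0.02), np.float64(-0.0)] [np.float64(-0.617), np.float64(-1.744), np.float64(7.206)]
```

Emit:
{"fn": "jog_arm", "kwargs": {
  "rows": [-1.5,0,0,-0.6,-1.74,7.2,55,-1.5,0,0,-0.6,-1.74,7.2,55,-1.5,0,0,-0.6,-1.74,7.2,55,-1.5,0,0,-0.6,-1.74,7.2,55,-1.5,0,0,-0.6,-1.74,7.2,55,-1.5,0,0,-0.6,-1.74,7.2,55,-1.5,0,0,-0.6,-1.74,7.2,55,-1.5,0,0,-0.6,-1.74,7.2,55,-1.5,0,0,-0.6,-1.74,7.2,55,-1.5,0,0,-0.6,-1.74,7.2,55,-1.5,0,0,-0.6,-1.74,7.2,55]
}}

```text
t: 13.82
position: [0.526, -0.2961, 0.1893]
tcp_rot: [0.581, 0.404, 0.581, -0.403]
wrist_force: [-0.7, -0.2, 0.0]
width: 0.0551
```

Run:
```python
from h import *
import pickle
plan([])
c=cam('wrist');save(c,'w6.png');pickle.dump(c,open('v6.pkl','wb'))
```

```text
t 13.82 q [ 0.8   0.55 -0.51  1.91  0.37  0.77  0.44] p [ 0.526  -0.2961  0.1893] w 0.0551 F [-0.7 -0.2  0. ] jaw 20.477498074813578 x [ 0.001  0.001 -1.   ]
```

View pics/w6.png

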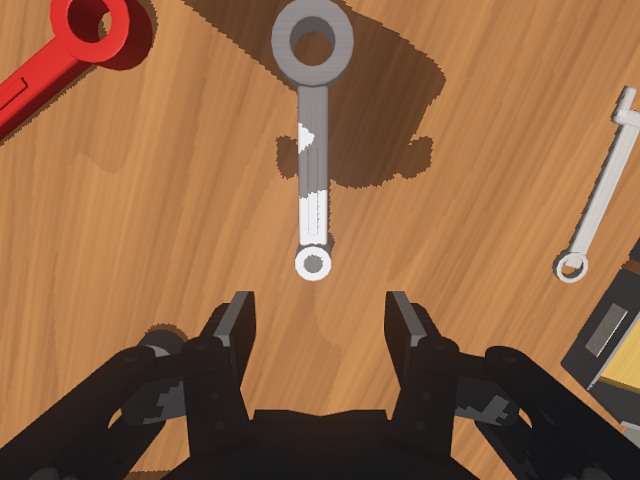

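Run:
```python
from h import *
import pickle
c=pickle.load(open('v6.pkl','rb'))
A=ray(c,(312.5,40.5),.04);B=ray(c,(313,263.5),.036);d=B-A;ang=np.degrees(np.arctan2(d[1],d[0]))
print(A,B,np.hypot(*d[:2]),ang)
b=(A+d*54/170)[:2];print(b)
# arm edges from picture
L=[ray(c,p,.03)[:2] for p in((298.5,90),(301,240))];R=[ray(c,p,.03)[:2] for p in((328,90),(327.5,240))]
for e in(L,R):
    v=e[1]-e[0];print(np.degrees(np.arctan2(v[1],v[0])))
print(np.linalg.norm(L[0]-R[0]), (L[0]+R[0])/2,(L[1]+R[1])/2)
plan([((*b,.12),ang+90),((*b,.04),ang+90),((*b,.013),ang+90)])
```

```text
[ 0.47350991 -0.170812    0.04      ] [ 0.53263671 -0.33059457  0.036     ] 0.17037150674876597 -69.69323917131324
[ 0.49229136 -0.22156646]
-69.38674568856945
-69.36500624724324
0.022442096513678993 [ 0.48504362 -0.20097869] [ 0.52698637 -0.31242305]
t 13.87 q [ 0.8   0.55 -0.51  1.91  0.37  0.77  0.44] p [ 0.526  -0.296   0.1893] w 0.0551 F [ 0.2 -0.9  0.1] jaw 20.50545712117679 x [ 0.001  0.001 -1.   ]
[ 0.492 -0.222  0.12 ] 20.306760828686762 -> [np.float64(0.04), np.float64(-0.0), np.float64(-0.01)] [np.float64(1.733), np.float64(-0.138), np.float64(-2.038)]
[ 0.492 -0.222  0.04 ] 20.306760828686762 -> [np.float64(0.04), np.float64(-0.0), np.float64(-0.01)] [np.float64(3.733), np.float64(-0.14), np.float64(-2.037)]
[ 0.492 -0.222  0.013] 20.306760828686762 -> [np.float64(0.04), np.float64(-0.0), np.float64(-0.01)] [np.float64(4.408), np.float64(-0.14), np.float64(-2.037)]
```

Emit:
{"fn": "jog_arm", "kwargs": {
  "rows": [0.04,0,0,1.0,-0.13,-1.0,55,0.04,0,0,1.7,-0.13,-2.04,55,0.04,0,0,1.7,-0.13,-2.04,55,0.04,0,0,2.6,-0.13,-2.04,55,0.04,0,0,3.4,-0.13,-2.04,55,0.04,0,0,3.9,-0.13,-2.04,55,0.04,0,0,4.2,-0.13,-2.04,55,0.04,0,0,4.35,-0.13,-2.04,55,0.04,0,0,4.4,-0.13,-2.04,55,0.04,0,0,4.4,-0.13,-2.04,55,0.04,0,0,4.4,-0.13,-2.04,35,0.04,0,0,4.4,-0.13,-2.04,35,0.04,0,0,4.4,-0.13,-2.04,35]
}}

```text
t: 14.95
position: [0.4932, -0.2216, 0.0143]
tcp_rot: [0.581, 0.405, 0.58, -0.404]
wrist_force: [0.4, 0.4, 0.7]
width: 0.0348
```

Run:
```python
from h import *
plan([((.493,-.222,.013),20.4)])
c=cam('wrist');save(c,'w7.png');c=cam('scene');save(c,'s7.png',(180,180,320,310),5)
```

```text
t 14.95 q [ 0.55  0.74 -0.28  2.14  0.59  0.34  0.12] p [ 0.4932 -0.2216  0.0143] w 0.0348 F [0.4 0.4 0.7] jaw 20.293352244853004 x [ 0.002  0.    -1.   ]
[ 0.493 -0.222  0.013] 20.4 -> [np.float64(-0.02), np.float64(0.01), np.float64(-0.03)] [np.float64(0.032), np.float64(-0.009), np.float64(0.009)]
```

View pics/w7.png

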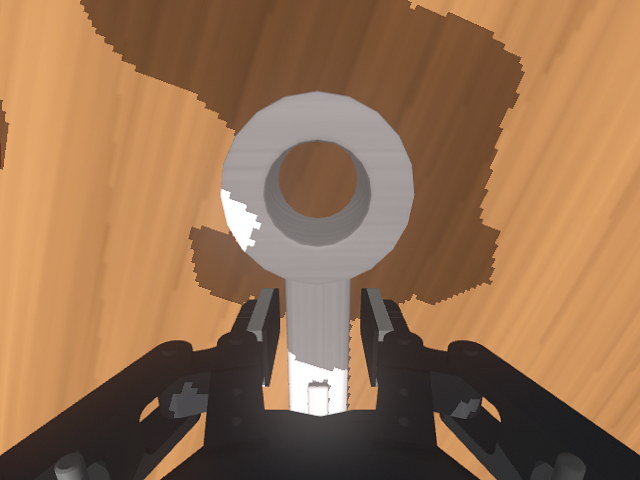

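View pics/s7.png

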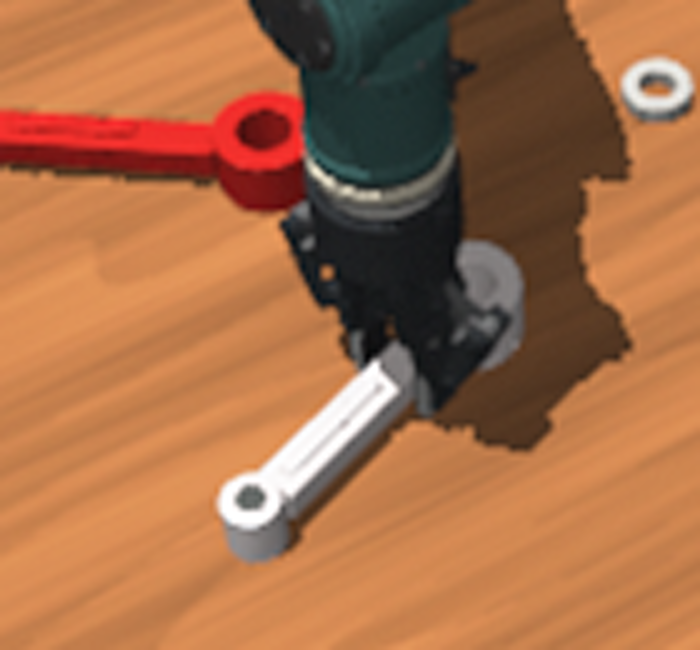

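Emit:
{"fn": "jog_arm", "kwargs": {
  "rows": [0,0,0,0.03,0,0.01,30,0,0,0,0.03,0,0.01,18,0,0,0,0.03,0,0.01,10,0,0,0,0.03,0,0.01,10,0,0,0,0.03,0,0.01,10,0,0,0,0.03,0,0.01,10,0,0,0,-0.2,0,0.01,10,0,0,0,-0.6,0,0.01,10,0,0,0,-1.0,0,0.01,10,0,0,0,-1.0,0,0.01,10,0,0,0,-1.0,0,0.01,10],
  "grip_force": 90
}}

```text
t: 15.97
position: [0.4931, -0.2223, 0.0544]
tcp_rot: [0.581, 0.405, 0.579, -0.404]
wrist_force: [-0.7, 1.4, -5.2]
width: 0.0227
```

Run:
```python
from h import *
import pickle
plan([]);print(arm.get_obs()['ft_torque'])
c=cam('wrist');save(c,'w8.png');pickle.dump(c,open('v8.pkl','wb'));c=cam('scene');save(c,'s8.png',(180,180,320,310),5)
```

```text
t 15.97 q [ 0.6   0.67 -0.35  2.13  0.55  0.43  0.16] p [ 0.4931 -0.2223  0.0544] w 0.0227 F [-0.7  1.4 -5.2] jaw 20.25306862658126 x [ 0.003  0.    -1.   ]
[-0.00185851 -0.00595204 -0.02637793]
```

View pics/w8.png

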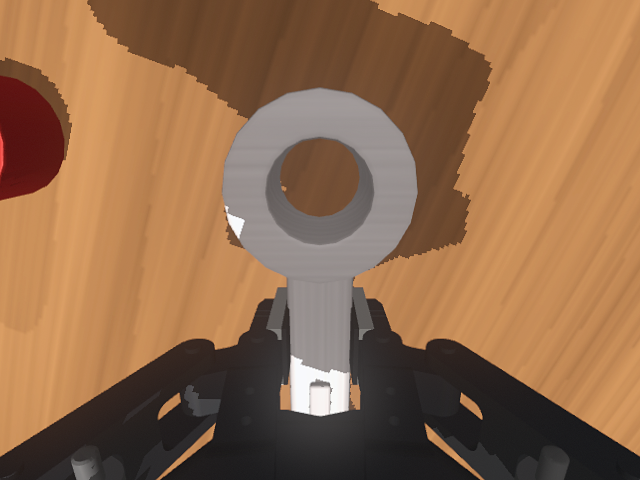

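View pics/s8.png

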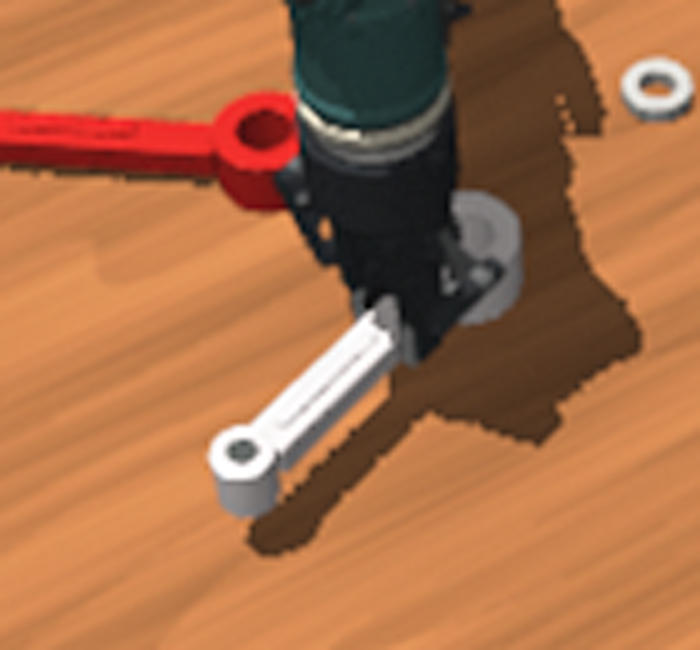

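Run:
```python
from h import *
import pickle
c=pickle.load(open('v8.pkl','rb'))
A=ray(c,(319.5,184.5),.0544+.0265);print('boss',A)
e=[ray(c,p,.0544+.0165)[:2] for p in((287.5,285),(353,285),(290.5,355),(350,355))]
print(e)
m1=(e[0]+e[1])/2;m2=(e[2]+e[3])/2;v=m2-m1;print('axis',np.degrees(np.arctan2(v[1],v[0])))
o=arm.get_obs();ax=np.array([.346,-.938]);bal=A[:2]+.054*ax;print('bal',bal, 'rel tcp along',(bal-o['position'][:2])@ax, 'perp',(bal-o['position'][:2])@[.938,.346])
# depth-based level check over boss ring
P=cloud(c)[95:280,222:416].reshape(-1,3);k=np.isfinite(P[:,0])&(abs(P[:,2]-.081)<.012);P=P[k];Q=P-P.mean(0);print(len(P),P.mean(0),np.linalg.svd(Q,full_matrices=False)[2][2])
d=np.array([np.sin(np.radians(TY)),-np.cos(np.radians(TY))])
tgt=TC-.024*d   # balance point target
print('tgt bal',tgt)
plan([((*tgt,.1205),TY),((.493,-.222,.16),TY),((*tgt,.16),TY)])
```

```text
boss [ 0.47270483 -0.1688265   0.0809    ]
[array([ 0.47489001, -0.20749981]), array([ 0.49674488, -0.19947236]), array([ 0.4852284 , -0.23447603]), array([ 0.50644786, -0.22670488])]
axis -69.71027095302355
bal [ 0.49138883 -0.2194785 ] rel tcp along -0.0026826713746525423 perp 0.00011068364545007586
22212 [ 0.4730426  -0.16984802  0.08099954] [ 0.00341289 -0.01800618  0.99983205]
tgt bal [0.50506037 0.23887542]
t 16.07 q [ 0.6   0.67 -0.35  2.13  0.55  0.43  0.16] p [ 0.4922 -0.222   0.0534] w 0.0223 F [-0.  -0.3 -4.3] jaw 20.26410969252275 x [ 0.001  0.001 -1.   ]
[0.505 0.239 0.12 ] 13.1 -> [np.float64(1.43), np.float64(-0.0), np.float64(-0.01)] [np.float64(-1.672), np.float64(4.293), np.float64(-10.699)]
[ 0.493 -0.222  0.16 ] 13.1 -> [np.float64(1.43), np.float64(-0.0), np.float64(-0.01)] [np.float64(-2.666), np.float64(0.021), np.float64(0.005)]
[0.505 0.239 0.16 ] 13.1 -> [np.float64(1.43), np.float64(-0.0), np.float64(-0.01)] [np.float64(-2.659), np.float64(4.294), np.float64(-10.699)]
```

Emit:
{"fn": "jog_arm", "kwargs": {
  "rows": [0,0,0,-0.5,0,0,10,0,0,0,-1.2,0,0,10,0,0,0,-1.8,0.1,-0.2,10,0.1,0,0,-2.2,0.3,-0.7,10,0.2,0,0,-2.3,0.5,-1.2,10,0.3,0,0,-2.3,0.75,-1.8,10,0.4,0,0,-2.3,1.0,-2.4,10,0.5,0,0,-2.3,1.25,-3.1,10,0.6,0,0,-2.3,1.5,-3.8,10,0.7,0,0,-2.3,1.8,-4.5,10,0.8,0,0,-2.3,2.1,-5.2,10,0.9,0,0,-2.3,2.4,-5.9,10,1.0,0,0,-2.3,2.65,-6.6,10,1.1,0,0,-2.3,2.95,-7.3,10,1.2,0,0,-2.3,3.2,-8.0,10,1.3,0,0,-2.3,3.5,-8.7,10,1.4,0,0,-2.2,3.75,-9.3,10,1.43,0,0,-2.0,4.0,-9.9,10,1.43,0,0,-1.8,4.15,-10.4,10,1.43,0,0,-1.67,4.28,-10.65,10]
}}

```text
t: 17.73
position: [0.5033, 0.2404, 0.1188]
tcp_rot: [0.554, 0.438, 0.556, -0.438]
wrist_force: [0.6, 0.2, -3.7]
width: 0.0225
```

Run:
```python
from h import *
plan([((.5055,.237,.1205),TY)])
```

```text
t 17.73 q [-0.24  0.58 -0.4   2.06  0.4   0.57 -0.68] p [0.5033 0.2404 0.1188] w 0.0225 F [ 0.6  0.2 -3.7] jaw 13.371988412392442 x [-0.002  0.002 -1.   ]
[0.505 0.237 0.12 ] 13.1 -> [np.float64(0.05), np.float64(-0.03), np.float64(0.02)] [np.float64(-0.043), np.float64(0.033), np.float64(0.096)]
```

Emit:
{"fn": "jog_arm", "kwargs": {
  "rows": [0.05,-0.03,0.02,-0.04,0.03,0.09,10,0.05,-0.03,0.02,-0.04,0.03,0.09,10,0.05,-0.03,0.02,-0.04,0.03,0.09,10,0.05,-0.03,0.02,-0.04,0.03,0.09,10]
}}

```text
t: 18.07
position: [0.5055, 0.2347, 0.1203]
tcp_rot: [0.554, 0.44, 0.553, -0.441]
wrist_force: [-0.5, 0.4, -3.3]
width: 0.0224
```

Run:
```python
from h import *
import pickle
plan([((.5055,.237,.1205),TY)])
w=cam('wrist');s=cam('scene');t=cam('top');pickle.dump((w,s,t),open('v9.pkl','wb'))
save(w,'w9.png');save(s,'s9.png',(320,60,480,250),4);save(t,'t9.png',(150,180,310,300),5)
plan([((.5055,.237,.1205),TY)])
```

```text
t 18.07 q [-0.23  0.58 -0.39  2.06  0.4   0.57 -0.68] p [0.5055 0.2347 0.1203] w 0.0224 F [-0.5  0.4 -3.3] jaw 12.960962613922074 x [-0.    -0.002 -1.   ]
[0.505 0.237 0.12 ] 13.1 -> [np.float64(-0.03), np.float64(0.03), np.float64(0.01)] [np.float64(-0.006), np.float64(0.012), np.float64(-0.057)]
t 18.22 q [-0.23  0.58 -0.39  2.06  0.4   0.57 -0.68] p [0.5057 0.2357 0.1206] w 0.0222 F [-0.3 -0.2 -4.2] jaw 13.000417107798185 x [ 0.001 -0.001 -1.   ]
[0.505 0.237 0.12 ] 13.1 -> [np.float64(-0.02), np.float64(0.01), np.float64(-0.0)] [np.float64(0.004), np.float64(0.002), np.float64(-0.033)]
```

View pics/w9.png

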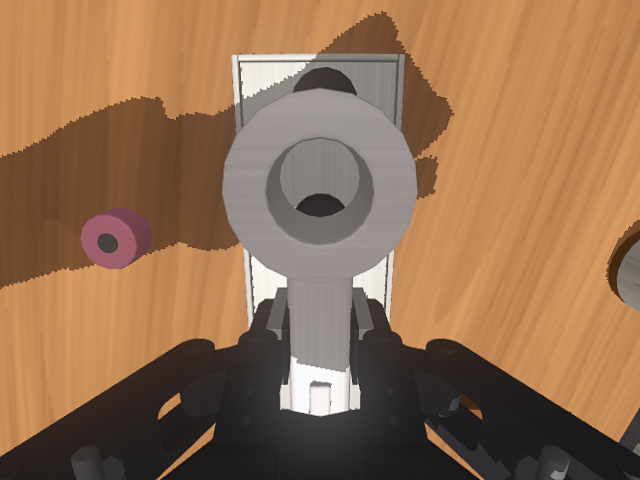

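View pics/s9.png

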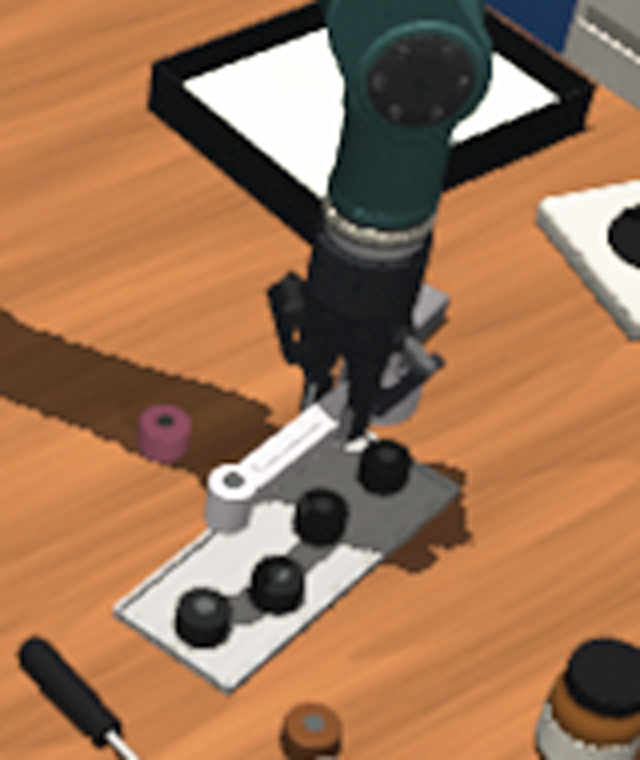

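View pics/t9.png

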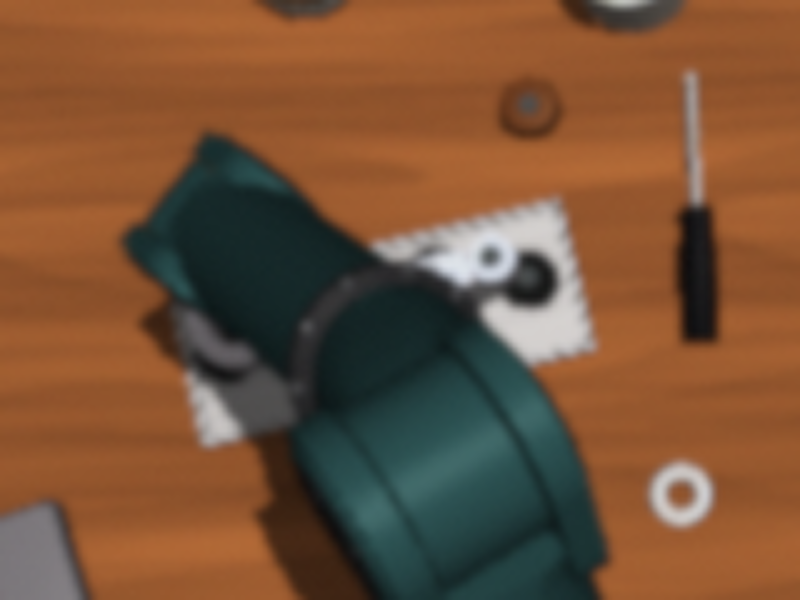

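Run:
```python
from h import *
import pickle
w,s,t=pickle.load(open('v9.pkl','rb'))
a=np.radians(TY);M=np.array([[np.cos(a),np.sin(a)],[-np.sin(a),np.cos(a)]])
f=lambda p:np.round(M@(p[:2]-TC),4)
print('boss (want 0,.078)',f(ray(w,(320,184.5),.147)))
print('small top-cam (want 0,-.092)',f(ray(t,(150+491/5-.4,180+256/5-.4),.143)))
print('small scene',f(ray(s,(320+232/4-.4,60+481/4-.4),.143)))
print('tray far corners',[f(ray(w,p,.01)) for p in((233,55),(404,55))],'want +-.054,.139')
P=cloud(w)[95:280,222:416].reshape(-1,3);k=np.isfinite(P[:,0])&(abs(P[:,2]-.147)<.012);P=P[k];Q=P-P.mean(0);print(P.mean(0),np.linalg.svd(Q,full_matrices=False)[2][2])
S=cloud(s)
for n,q in(('smalltop',(232+10,470)),('arm',(290,440))):
    print(n,S[int(60+q[1]/4),int(320+q[0]/4)])
for n,p in(('B',(205,604)),('A',(280,572)),('C',(322,503)),('4',(387,455))):
    print(n,f(ray(s,(320+p[0]/4-.4,60+p[1]/4-.4),.029)))
```

```text
boss (want 0,.078) [-0.0007  0.077 ]
small top-cam (want 0,-.092) [ 0.0026 -0.095 ]
small scene [-0.     -0.0985]
tray far corners [array([-0.0545,  0.1386]), array([0.0517, 0.1383])] want +-.054,.139
[0.4924669  0.28916709 0.14674085] [ 0.00493831 -0.01545475  0.99986837]
smalltop [0.52748768 0.13186181 0.14267867]
arm [0.52112037 0.1787112  0.13930841]
B [ 0.0009 -0.108 ]
A [ 0.0197 -0.0465]
C [-0.0009  0.0301]
4 [0.0032 0.1053]
```

Run:
```python
from h import *
o=arm.get_obs();print(o['t'],np.abs(o['joint_vel']).max(),o['width'])
print(job.finish_job())
```

```text
18.2167 0.006813499255326159 0.02220894239649541
the job is handed in; nothing more can be done
None
```

The four pads are spread in the tray, and the arm is holding the silver lever over it. I handed the job in at 18.2 s, with the grip still on.

**Pads:** I moved three and left the fourth where it lay. They sit at about -107, -45, +32 and +108 mm along the tray, flat on the floor. The smallest clear gap is more than 20 mm, and the end pads are about 7 to 8 mm from the end walls. The pad I left is about 19 mm off the tray's centreline, still inside the tray.

**Lever:** It is gripped across the arm at the balance point with 90 N. Its balance point is about 126 mm above the bench and its underside about 107 mm, since "about 12 cm" could mean either. The big boss points towards the tray's far (+y) end.

**Last checks:**
- **Level:** The two boss tops measured 146.7 and 142.7 mm high. That 4 mm is the difference in boss height, so the lever is level. The tilt fitted over the big boss was about 1°.
- **Centring:** The wrist and top cameras put the lever within about 3 mm of centre over the tray. The scene camera read 6.5 mm off at the small boss, but it also placed the tray 5 mm off along its length.
- **Stillness:** The arm was essentially still, with joint speeds under 0.007 rad/s.
- **Bystanders:** I did not touch the red levers, the brown or pink pads, or anything else on the bench. I did not measure their positions again at the end.

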